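# Clear the stand and hang the weight carrier

### The job

A spray can has been left on the foot of the calibration stand, right where the load hangs. Lift it away and set it down upright in the flat steel tray, then hang the weight carrier by the bar of its bail on both prongs of the stand's twin hook, so that it hangs level and still. Do not knock anything over, do not drop the can, and leave the other things on the bench where they are.

Things in the scene. Friction and masses are not known exactly. Their poses are not given: they have to be found in the camera images.
- stand: Fixed calibration stand: foot plate 320 x 120 x 16 mm, from 150 mm in -x to 170 mm in +x of the origin; square column near its +x end with a head block 110 mm wide (front face 105 mm in +x, top 280 mm up). Origin on the bench right under the hook's rest point; x points from the hook's open front to the column, y across the prongs, z up.
- stand_hook (a point): Rest point of the middle of the bail bar on the twin hook, 247 mm up; axes as the stand. Two steel prongs, 8 mm thick, centred at y = -36 and 36 mm, reach from the head in -x. Each has a valley under this point (flat floor 18 mm), rises to 19 mm above it at 32 mm in +x, and an upturned tip at 22 mm in -x, its top 23 mm above. The bar goes over the tips from -x, then down.
- carrier: Loose weight carrier, about 0.65 kg: round aluminium pan, diameter 150 mm, two dark discs fixed on it (top 31 mm up), and a square bail of 10 mm steel bar: legs at y = -58 and 58 mm, top bar along y, its centre 150 mm up. Origin at the centre of the underside, z up. Half a turn about z makes no difference.
- carrier_grip (a point): Middle of the carrier's top bar, 150 mm above its underside: a black rubber sleeve of diameter 14 mm, 40 mm long along y, the place to grip it. Axes as the carrier.
- can: Loose spray can, about 0.3 kg: aluminium cylinder of diameter 56 mm, straight up to 132 mm, then a shoulder and a white cap of diameter 38 mm, 160 mm high in all. It starts upright on the stand's foot plate (16 mm above the bench), in front of the hook tips. Origin at the centre of its underside, z up.
- tray: Fixed flat steel tray, outside 180 mm (x) x 130 mm (y) x 16 mm high, walls and floor 4 mm thick. Origin at the centre of its underside; the inner floor is 4 mm above it.
- weights: Bystander: stack of dark disc weights, diameter 110 mm, 54 mm high. Origin at the centre of the underside.
- gauge: Bystander: dial gauge of diameter 80 mm standing on a round foot of diameter 60 mm, 135 mm high. Origin at the centre of the underside.
Mind the look-alikes: they are no part of the job. Leave any orange look-alike of the can alone. Of the things that look like the carrier, the larger one is meant.

How it is judged (in metres and radians):
On the way, in this order (a step that is already met when the one before it is completed fails the run):
1. the can stands upright in the tray, let go (x of can in the frame of tray between -0.065 and 0.065 m and y of can in the frame of tray between -0.04 and 0.04 m and z of can in the frame of tray below 0.01 m and angle between can's own z axis and vertical below 0.1 rad and contact force between the fingers and can below 0.05 N), for 0.2 s.
2. the carrier hangs by its bail bar on both prongs, let go (x of carrier_grip in the frame of stand_hook between -0.015 and 0.015 m and y of carrier_grip in the frame of stand_hook between -0.018 and 0.018 m and z of carrier_grip in the frame of stand_hook between -0.006 and 0.006 m and angle between the y axis of carrier and the y axis of stand, either way round below 0.12 rad and angle between carrier's own z axis and vertical below 0.12 rad and contact force between carrier and stand above 2 N and contact force between the fingers and carrier below 0.05 N), for 0.2 s.
At the end, for the whole second after the job is handed in: Can upright (0.1 rad) on the tray floor; carrier hanging level (0.12 rad) on both prongs, middle of its bar within 15 mm (x), 18 mm (y), 6 mm (z) of the rest point, bar along the stand's y within 0.12 rad; both let go and at rest (can under 0.03, carrier under 0.04 m/s) (all of step 1 and all of step 2 and linear speed of can below 0.03 m/s and linear speed of carrier below 0.04 m/s); the robot touches nothing.
It fails at once if the can is knocked over (tilted more than 0.7 rad) (angle between can's own z axis and vertical above 0.7 rad).
It fails at once if the can is dropped: out of the gripper with its underside more than 60 mm above the bench (height (world z) of can above 0.06 m and contact force between each of the arm, the fingers and can below 0.01 N).
It fails at once if the carrier is tipped over (tilted more than 0.8 rad) (angle between carrier's own z axis and vertical above 0.8 rad).
It fails at once if a bystander (weights or gauge) is moved by more than 30 mm or the gauge is knocked over (distance of any of weights, gauge from where it was at the start of the episode above 0.03 m or angle between gauge's own z axis and vertical above 0.5 rad).
It also fails if it takes over 64 s, if anything falls off the work surface, if the arm or the gripper's body presses on something with over 40 N, if the wrist force passes 120 N, or if a joint passes its speed limit or range.

### The arm

A 6-joint arm with a two-finger parallel gripper is mounted at the origin on the work surface. World frame = base frame: x ahead of the robot, y to its left, z up, the work surface at z = 0. Lengths are in m, angles in degrees, forces in N, time in s.
With the tool pointing down it reaches from about 0.3 to 0.75 m from the base axis. Payload 8.5 kg.
Tool frame: the origin (TCP) lies on the centre line of the jaws, within the pads' length; the fingertips stand 17 mm ahead of it and the grasp point (between the pads) lies 2 mm behind it (env.tcp_to_tips is the distance from the TCP to the fingertips, in m); z points along the fingers, y is the line along which they close (so a half turn about z gives the same grasp; the last joint's range is limited). The gripper opens to 85 mm and grips with 20 to 120 N. Pads are 22 mm wide; open, the fingers measure 114 mm over their backs; the gripper's body (76 mm by 85 mm) begins 54 mm behind the grasp point. The pads swing forward as they close: fully open they stand 13 mm farther back than shut.
Start: joints at [51.32, 21.807, 74.336, -0, 83.858, -12.336], TCP at [0.244, 0.493, 0.248] pointing down, gripper open.
Joint ranges: [-178.18, 178.18], [-50.72, 133.34], [12.68, 142.11], [-81.47, 261.47], [9.98, 163.14], [-165.26, 165.26]. Speed limits (degrees/s): [136.94, 136.94, 180, 180, 180, 180].

### API

Orientations are given as a 3x3 rotation matrix whose columns are the frame's x, y, z axes.
In Python, from rig import env gives the robot as it stands. The module is installed in compiled form; this text tells all that it offers.
- The arm moves only by the shell command python3 -m pendant 'ROWS' [FORCE]. ROWS is JSON, a list of rows, each a list of 7 numbers: the opening, from 0 (shut) to 1 (fully open), then the shift along the tool's x, y, z in m, then the turn, a rotation vector about the tool's x, y, z in rad. A call has 1 to 5 rows; each row is the pose to reach, as a shift and turn from the pose commanded when the call began, along the tool's axes at that moment; what a row does not reach only later rows make up. A row lasts 1/8 s, in which the tool goes at most 62.5 mm and 10.7 degrees, less where a joint would pass 70% of its speed; a pose out of reach is approached as far as the arm can. A call with a gripper value outside its range is refused whole. The fingers move at their own pace and stop on an object; FORCE is the grip in N (left out, the last holds). Time passes only in rows, so rows that repeat a pose let the fingers close. It gives the time, the measured TCP pose, the force, the opening and the grip force at its end, in the units of the state.
- env.observe(): the state, without advancing time (a new reading comes with each control period).
- env.get_image(name): name is "scene" or "side" or "wrist"; returns a dict with "image" (384x512x3 uint8, blue, green, red), "fx", "fy", "cx", "cy" (pixels), "pose" (4x4, takes a point from camera to world coordinates). Camera axes: x right, y up, looking along -z (the intrinsics and any distortion apply to the point x, -y, -z); pixel columns grow to the right and rows downward; lengths in m; the calibration is good to about 2 mm. A picture is of the moment at which its call begins. There is no depth.
- env.close_job(): hands the job in; it is judged then, once.
Trained networks look in the newest picture that a camera, given by its name, has taken for a name from the list of things; names that differ only in an ending like _2 or _b are one class to them, and where a whole thing is asked for, a point or a joint stands for the part that bears it (a point fixed in the world has none). Each returns a list of dicts, best first, with "conf" (0 to 1); they miss things now and then, are a little off and sometimes report something else, mostly with a low value. They report only what shows in the picture. A call takes as long as a camera call. They do not tell look-alikes from the thing itself.
- env.find_in(camera, thing): "bbox" ([centre column, centre row, width, height] in pixels, round what is visible of it).
- env.trace(camera, thing): "mask" (384x512 bool, what is visible of it) and "bbox" ([centre column, centre row, width, height] in pixels, round what is visible of it).
- env.tip_of(camera, thing): "centre" ([column, row] in pixels: a listed point, or the origin of a listed thing).
The state is a dict: "time_s": time; "q": joint angles; "qvel": joint speeds; "joint_efforts": joint torques, N m; "position": TCP position; "tool_rot": TCP orientation; "ft_force": force on the tool from outside, world axes, zero at the start; "wrist_torque": the same for the moment, N m; "grip_width": finger opening in m; "gripper_force": force on a finger pad.
Only numpy, scipy, OpenCV 4.12 (cv2) and the standard library are available. Lean on these libraries where they do the work, as an engineer would, in place of code of your own. Each camera call takes 0.05 s, during which the arm holds its last target. There are 200 camera calls.

## Working session

There is one attempt and no reset: what is moved stays moved. The work goes in short steps, Python scripts to look and compute and a shell command to move; the robot and the scene stay as the last step left them, time stands still between calls to the robot, and variables do not carry over. Pictures are saved under pics/ and viewed, at most 13 in all, crops included, and the job is handed in when it is done.

```bash
mkdir -p pics; cat > h.py <<'E'
import numpy as np, cv2
from rig import env
def ray(im,px):
    x=(px[0]-im["cx"])/im["fx"]; y=(px[1]-im["cy"])/im["fy"]
    P=np.array(im["pose"]); d=P[:3,:3]@np.array([x,-y,-1.]); return P[:3,3],d
def at_z(im,px,z):
    o,d=ray(im,px); return o+d*(z-o[2])/d[2]
def proj(im,p):
    P=np.array(im["pose"]); c=P[:3,:3].T@(np.array(p)-P[:3,3])
    return np.array([im["cx"]+im["fx"]*c[0]/-c[2], im["cy"]-im["fy"]*c[1]/-c[2]])
def tri(obs):
    A=np.zeros((3,3));b=np.zeros(3)
    for im,px in obs:
        o,d=ray(im,px);d=d/np.linalg.norm(d);M=np.eye(3)-np.outer(d,d);A+=M;b+=M@o
    p=np.linalg.solve(A,b); return p,[np.round(proj(im,p)-px,1) for im,px in obs]
E
python3 - <<'E'
from h import *
np.set_printoptions(precision=3,suppress=True)
I={}
for c in("scene","side"):
    im=env.get_image(c);I[c]=im
    print(c,[k for k in im],im["fx"],np.array(im["pose"]))
    for t in("stand","stand_hook","carrier","carrier_grip","can","tray","weights","gauge"):
        print(t,[(np.round(r["centre"]).tolist(),round(r["conf"],2)) for r in env.tip_of(c,t)],[(np.round(r["bbox"]).tolist(),round(r["conf"],2)) for r in env.find_in(c,t)])
    cv2.imwrite(f"pics/{c}0.png",im["image"])
cv2.imwrite("pics/both.png",cv2.resize(np.vstack([I["scene"]["image"],I["side"]["image"]]),None,fx=.78,fy=.78))
s=env.observe();print(s["position"],s["tool_rot"])
E
```

```text
scene ['image', 'fx', 'fy', 'cx', 'cy', 'pose'] 351.2303554749 [[-0.844 -0.421  0.333  0.95 ]
 [ 0.537 -0.641  0.549  0.565]
 [-0.017  0.642  0.767  1.02 ]
 [ 0.     0.     0.     1.   ]]
stand [([256.0, 232.0], 0.73)] [([248.0, 224.0, 102.0, 104.0], 0.88)]
stand_hook [([255.0, 187.0], 0.84)] [([249.0, 223.0, 101.0, 100.0], 0.85), ([250.0, 158.0, 38.0, 49.0], 0.42)]
carrier [([248.0, 168.0], 0.65), ([232.0, 142.0], 0.63)] [([230.0, 132.0, 24.0, 37.0], 0.71), ([252.0, 157.0, 35.0, 47.0], 0.68)]
carrier_grip [([250.0, 140.0], 0.86), ([226.0, 121.0], 0.7)] [([231.0, 135.0, 28.0, 33.0], 0.92), ([252.0, 158.0, 31.0, 46.0], 0.8)]
can [([274.0, 214.0], 0.87), ([292.0, 263.0], 0.65)] [([290.0, 254.0, 14.0, 41.0], 0.92), ([276.0, 203.0, 15.0, 42.0], 0.75)]
tray [([351.0, 282.0], 0.94)] [([355.0, 283.0, 72.0, 64.0], 0.87)]
weights [([190.0, 189.0], 0.72)] [([188.0, 189.0, 29.0, 26.0], 0.67)]
gauge [([290.0, 344.0], 0.69)] [([294.0, 335.0, 30.0, 37.0], 0.92)]
side ['image', 'fx', 'fy', 'cx', 'cy', 'pose'] 447.2063557446102 [[ 0.997  0.038 -0.068  0.508]
 [-0.077  0.64  -0.765 -1.043]
 [ 0.014  
[... 174 characters left out ...]
, 114.0, 112.0], 0.9)]
carrier [([224.0, 291.0], 0.6), ([269.0, 158.0], 0.28)] [([220.0, 351.0, 50.0, 56.0], 0.74), ([223.0, 277.0, 57.0, 75.0], 0.66), ([239.0, 197.0, 14.0, 52.0], 0.28)]
carrier_grip [([216.0, 331.0], 0.88), ([218.0, 254.0], 0.77), ([266.0, 159.0], 0.63)] [([222.0, 273.0, 56.0, 73.0], 0.93)]
can [([240.0, 215.0], 0.65), ([256.0, 183.0], 0.57)] [([238.0, 197.0, 17.0, 54.0], 0.94), ([256.0, 168.0, 18.0, 46.0], 0.65)]
tray [([219.0, 162.0], 0.98)] [([218.0, 160.0, 52.0, 26.0], 0.65)]
weights [([312.0, 296.0], 0.72)] [([317.0, 292.0, 44.0, 48.0], 0.74)]
gauge [([286.0, 150.0], 0.58)] []
[0.244 0.493 0.248] [[-0.896  0.444  0.   ]
 [ 0.444  0.896 -0.   ]
 [-0.    -0.    -1.   ]]
```

View pics/scene0.png

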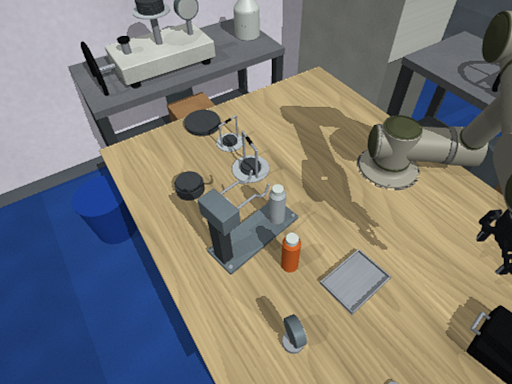

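View pics/side0.png

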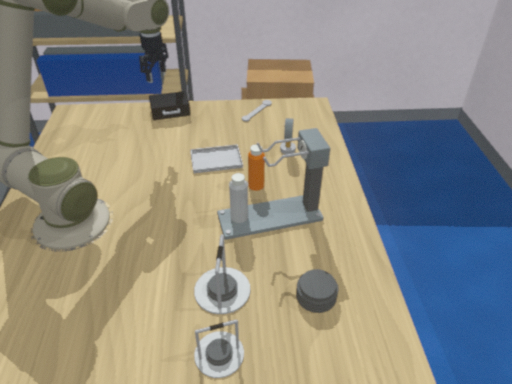

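Scene view: the silver can is at (276,203) on the foot. Its orange look-alike is at (290,254). The larger carrier is at (252,165) and the smaller look-alike at (231,140), with the tray at (355,282). In the side view these are at (239,200), (256,170), (222,290), (219,352) and (217,160). I choose the silver can and the larger carrier, which is nearer the stand.

```bash
python3 - <<'E'
from h import *
np.set_printoptions(precision=3,suppress=True)
a=env.get_image("scene");b=env.get_image("side")
T={"stand":((256,232),(268,219)),"hook":((255,187),(268,156)),"carrier":((248,168),(224,291)),"grip":((250,140),(218,254)),"can":((274,214),(240,215)),"tray":((351,282),(219,162)),"weights":((190,189),(312,296)),"gauge":((290,344),(286,150)),"orange":((292,263),(256,183)),"small":((232,142),(220,358)),"smallgrip":((226,121),(216,331))}
for k,(p,q) in T.items(): print(k,*tri([(a,p),(b,q)]))
def mk(im,cam,t):
    for r in env.trace(cam,t):
        m=r["mask"].astype(np.uint8); print(cam,t,round(r["conf"],2),np.round(r["bbox"]),cv2.minAreaRect(cv2.findNonZero(m)))
for t in("can","tray","carrier","stand"):
    mk(a,"scene",t);mk(b,"side",t)
# tray corners
for im,cam in((a,"scene"),(b,"side")):
    r=env.trace(cam,"tray")[0]["mask"].astype(np.uint8)
    box=cv2.boxPoints(cv2.minAreaRect(cv2.findNonZero(r)))
    cs,_=cv2.findContours(r,0,2);c=max(cs,key=cv2.contourArea);h=cv2.convexHull(c)
    ap=cv2.approxPolyDP(h,6,True)[:,0]
    P=np.array([at_z(im,p,.012) for p in ap]);print(cam,ap.tolist(),P[:,:2],P.mean(0))
A=cv2.resize(a["image"][90:310,170:400],(800,765))[:600] if 0 else cv2.resize(a["image"][105:305,190:370],None,fx=3,fy=3,interpolation=2)
B=cv2.resize(b["image"][120:384,180:360],None,fx=2.27,fy=2.27,interpolation=2)[:600]
n=max(A.shape[0],B.shape[0]);w=np.zeros((600,800,3),np.uint8)
A=cv2.resize(A,(460,511));B=cv2.resize(B,(340,499));w[:511,:460]=A;w[:499,460:]=B
cv2.imwrite("pics/crop1.png",w)
E
```

```text
stand [ 0.612 -0.025 -0.002] [array([-0.9,  0.3]), array([-1. , -0.3])]
hook [ 0.61  -0.019  0.241] [array([-0.3,  0.1]), array([-0.3, -0.1])]
carrier [ 0.474 -0.299  0.002] [array([ 0.1, -0. ]), array([0.1, 0. ])]
grip [ 0.463 -0.295  0.148] [array([-0.4,  0.2]), array([-0.7, -0.2])]
can [ 0.527 -0.035  0.029] [array([ 0., -0.]), array([0., 0.])]
tray [ 0.459  0.294 -0.008] [array([-0.4,  0.2]), array([-0.3, -0.2])]
weights [ 0.713 -0.329 -0.002] [array([ 1.2, -0.3]), array([1.7, 0.3])]
gauge [ 0.722  0.344 -0.003] [array([ 2. , -0.8]), array([1.5, 0.4])]
orange [0.584 0.145 0.008] [array([-1.3,  0.5]), array([-1.3, -0.4])]
small [ 0.454 -0.482 -0.008] [array([-1.7,  0.6]), array([-3.2, -1. ])]
smallgrip [ 0.459 -0.486  0.109] [array([ 0.2, -0.1]), array([0.5, 0.1])]
scene can 0.93 [277. 205.  19.  43.] ((277.0, 203.5), (41.0, 18.0), 90.0)
scene can 0.86 [289. 255.  13.  41.] ((290.7344665527344, 252.51377868652344), (18.321271896362305, 39.343753814697266), 3.3664608001708984)
side can 0.79 [256. 167.  16.  47.] ((256.0, 167.5), (43.0, 16.0), 90.0)
side can 0.56 [238. 197.  17.  50
[... 976 characters left out ...]
1), 27.5972957611084)
side carrier 0.58 [221. 351.  47.  60.] ((218.1335906982422, 350.514404296875), (53.40481185913086, 49.66604995727539), 77.7352294921875)
scene stand 0.61 [249. 224.  99. 106.] ((238.51834106445312, 217.0888671875), (79.18568420410156, 91.59591674804688), 49.28915786743164)
side stand 0.9 [273. 182. 112. 111.] ((273.97265625, 182.48141479492188), (93.83671569824219, 123.35365295410156), 79.2156982421875)
scene [[360, 250], [390, 277], [351, 314], [321, 282]] [[0.366 0.23 ]
 [0.355 0.352]
 [0.534 0.374]
 [0.544 0.249]] [0.45  0.301 0.012]
side [[238, 146], [241, 166], [194, 170], [192, 150]] [[0.533 0.363]
 [0.54  0.237]
 [0.372 0.223]
 [0.36  0.347]] [0.451 0.292 0.012]
```

View pics/crop1.png

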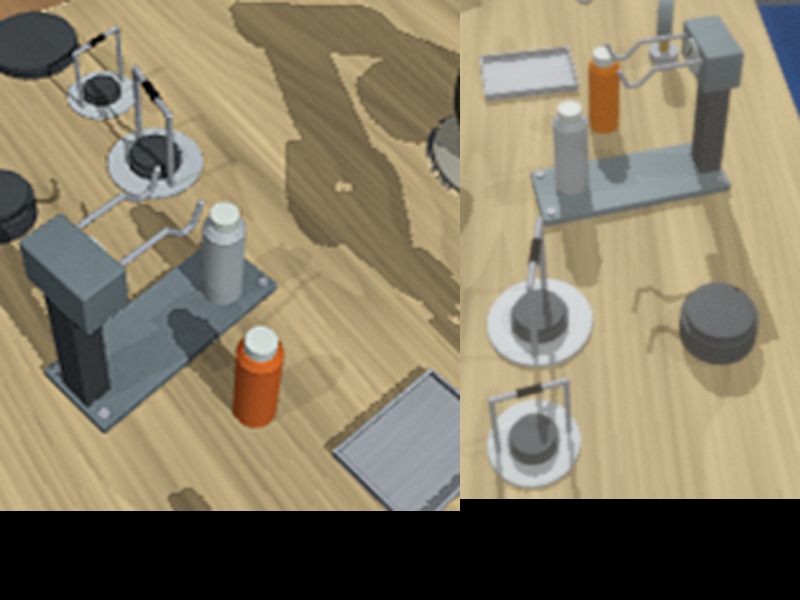

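The crop confirms both choices: the silver can on the foot at crop (223,255), and the larger carrier with its black sleeve at crop (150,92), bar roughly along world y. Next I refine the can and stand poses.

```bash
cat >> h.py <<'E'
from scipy.spatial.transform import Rotation as Ro
def go(p,R):
    s=env.observe();p0=np.array(s["position"]);R0=np.array(s["tool_rot"])
    print("shift",np.round(R0.T@(np.array(p)-p0),4),"turn",np.round(Ro.from_matrix(R0.T@R).as_rotvec(),3))
def tool(yaw_y,tilt=0,about=None):
    """tool down, y axis at heading yaw_y (deg), then tilt (deg) about tool y"""
    a=np.radians(yaw_y);y=np.array([np.cos(a),np.sin(a),0]);z=np.array([0,0,-1.]);x=np.cross(y,z)
    return np.c_[x,y,z]@Ro.from_euler("y",tilt,degrees=True).as_matrix()
def pose_from_corners(): pass
E
python3 - <<'E'
from h import *
from scipy.optimize import least_squares
np.set_printoptions(precision=3,suppress=True)
a=env.get_image("scene");b=env.get_image("side")
print("cap",*tri([(a,(277.2,188.3)),(b,(238.3,177))]))
print("side foot corners",[at_z(b,p,.016)[:2] for p in((219.2,215.2),(226.6,235.3),(321.9,216.3))])
print("scene foot corners",[at_z(a,(190+x/2.556,105+y/2.556),.016)[:2] for x,y in((275,287),(105,428),(46,372))])
# mask-based fits: can as a silhouette (x,y), in both pictures
def hullpts(p):
    t=np.linspace(0,2*np.pi,40);P=[]
    for r,z in((.028,0),(.028,.132),(.019,.14),(.019,.16)):
        P.append(np.c_[p[0]+r*np.cos(t),p[1]+r*np.sin(t),np.full(40,.016+z)])
    return np.vstack(P)
def bb(im,p):
    q=np.array([proj(im,x) for x in hullpts(p)]);return np.r_[q.min(0),q.max(0)]
for p in([.527,-.035],[.53,-.03]):print(bb(a,p),bb(b,p))
for im,c,cen in((a,"scene",(276,203)),(b,"side",(239,198))):
    for r in env.trace(c,"can"):
        ys,xs=np.nonzero(r["mask"])
        if abs(xs.mean()-cen[0])<8 and abs(ys.mean()-cen[1])<12: print(c,xs.min(),ys.min(),xs.max()+1,ys.max()+1)
R=tool(90,0);print(R);print(tool(90,-20)[:,2])
E
```

```text
cap [ 0.524 -0.026  0.174] [array([-0.2,  0.1]), array([-0.2, -0.1])]
side foot corners [array([ 0.461, -0.018]), array([ 0.483, -0.107]), array([ 0.784, -0.043])]
scene foot corners [array([0.46 , 0.014]), array([0.761, 0.072]), array([ 0.786, -0.038])]
[265.926 182.142 283.185 222.835] [229.859 174.208 249.192 224.344]
[265.996 183.499 283.312 224.214] [230.846 173.113 250.062 223.155]
scene 269 184 287 225
side 229 174 248 222
[[-1.  0.  0.]
 [ 0.  1.  0.]
 [ 0.  0. -1.]]
[ 0.342 -0.    -0.94 ]
```

```bash
python3 - <<'E'
from h import *
go([.49,-.03,.27],tool(95,-15))
E
```

```text
shift [-0.4524 -0.3594 -0.0217] turn [-0.072 -0.255 -0.544]
```

```bash
python3 -m pendant '[[1,-0.452,-0.359,-0.022,-0.072,-0.255,-0.544],[1,-0.452,-0.359,-0.022,-0.072,-0.255,-0.544],[1,-0.452,-0.359,-0.022,-0.072,-0.255,-0.544],[1,-0.452,-0.359,-0.022,-0.072,-0.255,-0.544],[1,-0.452,-0.359,-0.022,-0.072,-0.255,-0.544]]' 40
python3 - <<'E'
from h import *
go([.49,-.03,.27],tool(95,-15))
E
```

```text
time_s: 3.12
position: [0.3764, 0.2103, 0.2606]
tool_rot: [[-0.962, -0.089, 0.259], [-0.086, 0.996, 0.023], [-0.26, 0.0, -0.966]]
ft_force: [0.8, 0.5, -0.6]
grip_width: 0.0853
gripper_force: 0.0
shift [-0.0911 -0.2495  0.0147] turn [0.001 0.001 0.001]
```

```bash
python3 -m pendant '[[1,-0.091,-0.25,0.015,0,0,0],[1,-0.091,-0.25,0.015,0,0,0],[1,-0.091,-0.25,0.015,0,0,0],[1,-0.091,-0.25,0.015,0,0,0],[1,-0.091,-0.25,0.015,0,0,0]]'
python3 - <<'E'
from h import *
np.set_printoptions(precision=3,suppress=True)
w=env.get_image("wrist")
print(np.array(w["pose"]),env.observe()["position"])
for t in("can","stand","carrier_grip"):
  for r in env.tip_of("wrist",t): print(t,np.round(r["centre"]),r["conf"])
print("can mask",[(np.round(r["bbox"]),r["conf"]) for r in env.trace("wrist","can")])
# predicted can outline
im=w["image"].copy()
t=np.linspace(0,2*np.pi,60)
for r,z in((.028,.016),(.028,.148),(.019,.176)):
    q=np.array([proj(w,(.523+r*np.cos(k),-.027+r*np.sin(k),z)) for k in t]).round().astype(np.int32)
    cv2.polylines(im,[q],True,(0,0,255),1)
R=Ro.from_euler("z",11.4,degrees=True).as_matrix();o=np.array([.611,-.018,0])
for s in(-1,1):
    q=np.array([proj(w,o+R@np.array(v)) for v in((-.022,s*.036,.27-.003),(-.009,s*.036,.242),(.009,s*.036,.242),(.032,s*.036,.262),(.1,s*.036,.262))]).round().astype(np.int32)
    cv2.polylines(im,[q],False,(0,255,0),1)
q=np.array([proj(w,o+R@np.array(v)) for v in((-.15,-.06,.016),(-.15,.06,.016),(.1,.06,.016),(.1,-.06,.016))]).round().astype(np.int32)
cv2.polylines(im,[q],True,(255,0,0),1)
cv2.imwrite("pics/w1.png",im)
E
```

```text
time_s: 3.75
position: [0.4906, -0.0322, 0.269]
tool_rot: [[-0.963, -0.083, 0.258], [-0.081, 0.997, 0.022], [-0.259, 0.0, -0.966]]
ft_force: [-0.8, -0.1, 0.3]
grip_width: 0.0852
gripper_force: 0.0
[[-0.083 -0.843 -0.531  0.385]
 [ 0.997 -0.071 -0.044 -0.04 ]
 [-0.    -0.533  0.846  0.371]
 [ 0.     0.     0.     1.   ]] [ 0.491 -0.032  0.269]
can [382. 178.] 0.6
stand [16. 51.] 0.32
can mask [(array([409., 219.,  98., 120.]), 0.67), (array([261., 164.,  66., 124.]), 0.57)]
```

View pics/w1.png

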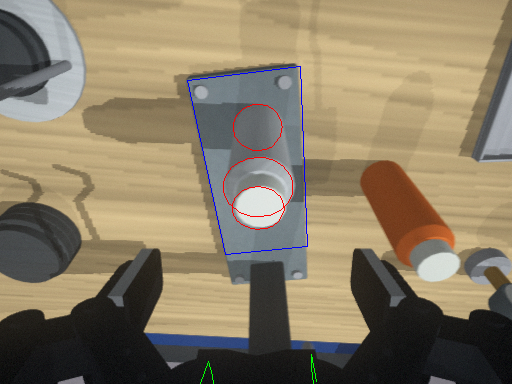

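The wrist view shows the predicted outlines (can cap at (258,207), foot plate corners at (188,80) and (300,67)) lying on the picture to within 2–3 px, so I descend.

```bash
python3 - <<'E'
from h import *
go([.5228,-.0275,.132],tool(95,-15))
E
```

```text
shift [ 0.0028 -0.003   0.1412] turn [ 0.001 -0.     0.001]
```

```bash
python3 -m pendant '[[1,0.003,-0.003,0.05,0,0,0],[1,0.003,-0.003,0.095,0,0,0],[1,0.003,-0.003,0.125,0,0,0],[1,0.003,-0.003,0.141,0,0,0],[1,0.003,-0.003,0.141,0,0,0]]' 40
python3 -m pendant '[[0.3,0,0,0,0,0,0],[0.3,0,0,0,0,0,0],[0.3,0,0,0,0,0,0],[0.3,0,0,0,0,0,0],[0.3,0,0,0,0,0,0]]' 40
```

```text
time_s: 4.62
position: [0.5226, -0.0274, 0.1315]
tool_rot: [[-0.963, -0.09, 0.256], [-0.086, 0.996, 0.024], [-0.257, 0.001, -0.966]]
ft_force: [0.4, -0.2, 0.3]
grip_width: 0.0852
gripper_force: 0.0
time_s: 5.25
position: [0.5236, -0.0286, 0.1335]
tool_rot: [[-0.962, -0.087, 0.26], [-0.084, 0.996, 0.023], [-0.261, 0.0, -0.965]]
ft_force: [-0.5, 3.6, 6.3]
grip_width: 0.0547
gripper_force: 41.8
```

```bash
python3 -m pendant '[[0.3,0,0,-0.02,0,0,0],[0.3,0,0,-0.06,0,0,0],[0.3,0,0,-0.1,0,0,0],[0.3,0,0,-0.12,0,0,0],[0.3,0,0,-0.12,0,0,0]]' 40
python3 - <<'E'
from h import *
go([.452,.297,.25],tool(95,-15))
go([.452,.297,.122],tool(95,-15))
E
```

```text
time_s: 5.88
position: [0.4923, -0.0319, 0.2493]
tool_rot: [[-0.962, -0.087, 0.26], [-0.084, 0.996, 0.022], [-0.261, -0.001, -0.965]]
ft_force: [-0.3, -0.1, -2.9]
grip_width: 0.0549
gripper_force: 43.8
shift [ 0.0108  0.3311 -0.004 ] turn [-0.001  0.002  0.   ]
shift [0.0442 0.3312 0.1196] turn [-0.001  0.002  0.   ]
```

```bash
python3 -m pendant '[[0.3,0.011,0.03,-0.004,0,0,0],[0.3,0.011,0.08,-0.004,0,0,0],[0.3,0.011,0.14,-0.004,0,0,0],[0.3,0.011,0.2,-0.004,0,0,0],[0.3,0.011,0.26,-0.004,0,0,0]]' 40
python3 -m pendant '[[0.3,0,0.04,0,0,0,0],[0.3,0,0.07,0,0,0,0],[0.3,0,0.071,0,0,0,0],[0.3,0,0.071,0,0,0,0]]' 40
python3 - <<'E'
from h import *
np.set_printoptions(precision=3,suppress=True)
go([.452,.297,.15],tool(95,-15))
go([.452,.297,.122],tool(95,-15))
b=env.get_image("side");a=env.get_image("scene")
for c in("scene","side"):
  for r in env.tip_of(c,"can"): print(c,np.round(r["centre"],1),r["conf"])
print(env.observe()["position"])
A=a["image"][180:330,270:420];B=b["image"][60:210,150:300]
cv2.imwrite("pics/p2.png",cv2.resize(np.hstack([A,B]),(800,400),interpolation=2))
E
```

```text
time_s: 6.5
position: [0.4573, 0.2281, 0.2478]
tool_rot: [[-0.963, -0.087, 0.256], [-0.084, 0.996, 0.023], [-0.257, 0.0, -0.966]]
ft_force: [1.0, -1.3, -3.0]
grip_width: 0.055
gripper_force: 43.9
time_s: 7.0
position: [0.4516, 0.2964, 0.2482]
tool_rot: [[-0.963, -0.087, 0.256], [-0.085, 0.996, 0.022], [-0.257, -0.0, -0.966]]
ft_force: [-0.1, -0.4, -3.3]
grip_width: 0.0549
gripper_force: 44.1
shift [0.025 0.001 0.095] turn [-0.    -0.002  0.   ]
shift [0.032 0.001 0.122] turn [-0.    -0.002  0.   ]
scene [359.6 259.8] 0.88
scene [290.5 264.8] 0.59
side [254.6 182.6] 0.98
side [215.5 129.4] 0.72
[0.452 0.296 0.249]
```

View pics/p2.png

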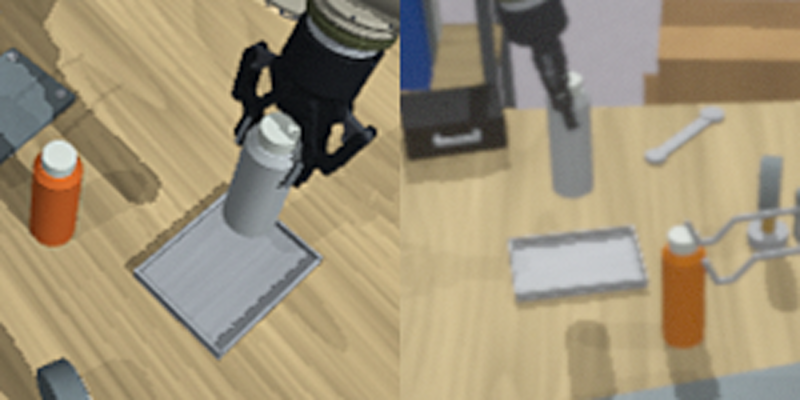

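The can hangs upright over the tray (crop (262,180) left, (572,140) right), so I lower it, taking the last few millimetres slowly.

```bash
python3 -m pendant '[[0.3,0.01,0.001,0.038,0,0,0],[0.3,0.02,0.001,0.076,0,0,0],[0.3,0.028,0.001,0.106,0,0,0],[0.3,0.031,0.001,0.117,0,0,0],[0.3,0.031,0.001,0.118,0,0,0]]' 40
python3 -m pendant '[[0.3,0,0,0.001,0,0,0],[0.3,0,0,0.001,0,0,0]]' 40
```

```text
time_s: 7.82
position: [0.4526, 0.2978, 0.1274]
tool_rot: [[-0.962, -0.087, 0.258], [-0.084, 0.996, 0.023], [-0.259, 0.0, -0.966]]
ft_force: [-0.5, 0.4, -2.0]
grip_width: 0.055
gripper_force: 44.1
time_s: 8.07
position: [0.453, 0.2982, 0.1272]
tool_rot: [[-0.962, -0.087, 0.259], [-0.084, 0.996, 0.024], [-0.26, 0.001, -0.966]]
ft_force: [0.7, -0.5, -2.7]
grip_width: 0.0548
gripper_force: 44.1
```

```bash
python3 -m pendant '[[0.3,0.0005,0,0.002,0,0,0],[0.3,0.001,0,0.004,0,0,0],[0.3,0.0013,0,0.005,0,0,0],[0.3,0.0013,0,0.005,0,0,0]]' 40
```

```text
time_s: 8.57
position: [0.4529, 0.2981, 0.1215]
tool_rot: [[-0.962, -0.087, 0.259], [-0.084, 0.996, 0.023], [-0.26, 0.001, -0.966]]
ft_force: [-0.8, -0.6, 2.6]
grip_width: 0.0549
gripper_force: 44.3
```

```bash
python3 -m pendant '[[0.6,0,0,0,0,0,0],[1,0,0,0,0,0,0],[1,0,0,0,0,0,0],[1,0,0,0,0,0,0]]' 40
python3 -m pendant '[[1,0,0,-0.02,0,0,0],[1,0,0,-0.07,0,0,0],[1,0,0,-0.12,0,0,0],[1,0,0,-0.15,0,0,0],[1,0,0,-0.17,0,0,0]]' 
python3 - <<'E'
from h import *
np.set_printoptions(precision=3,suppress=True)
b=env.get_image("side");a=env.get_image("scene")
A=a["image"][180:330,270:420];B=b["image"][60:210,150:300]
cv2.imwrite("pics/p3.png",cv2.resize(np.hstack([A,B]),(800,400),interpolation=2))
O={}
for im,c in((a,"scene"),(b,"side")):
  for t in("carrier_grip","carrier"):
    for r in env.tip_of(c,t): print(c,t,np.round(r["centre"],1),round(r["conf"],2))
  print(c,"can",[np.round(r["centre"]) for r in env.tip_of(c,"can")])
A=a["image"][110:200,200:300];B=b["image"][230:330,180:270]
cv2.imwrite("pics/p4.png",np.hstack([cv2.resize(A,(500,450),interpolation=2)[:,:410],cv2.resize(B,(390,450),interpolation=2)]))
go([.42,-.23,.30],tool(0,0));go([.42,-.23,.30],tool(180,0));print(env.observe()["q"])
E
```

```text
time_s: 9.07
position: [0.4526, 0.2981, 0.121]
tool_rot: [[-0.962, -0.087, 0.258], [-0.084, 0.996, 0.023], [-0.259, 0.0, -0.966]]
ft_force: [-0.0, -0.3, 1.3]
grip_width: 0.0855
gripper_force: 0.0
time_s: 9.7
position: [0.4085, 0.2942, 0.2869]
tool_rot: [[-0.962, -0.087, 0.259], [-0.084, 0.996, 0.024], [-0.26, 0.001, -0.965]]
ft_force: [0.3, -0.6, 0.4]
grip_width: 0.0854
gripper_force: 0.0
scene carrier_grip [229.1 122.9] 0.9
scene carrier_grip [247.2 141.2] 0.83
scene carrier [251.9 170.5] 0.89
scene carrier [229.1 142.6] 0.67
scene can [array([290., 264.]), array([353., 281.])]
side carrier_grip [218.5 255.3] 0.94
side carrier_grip [216.7 327.2] 0.66
side carrier [216.3 357.4] 0.78
side carrier [220.9 289.2] 0.65
side can [array([216., 154.]), array([255., 182.])]
shift [ 0.029 -0.523 -0.024] turn [0.215 0.197 1.648]
shift [ 0.029 -0.523 -0.024] turn [-0.193  0.21  -1.475]
[ 24.658  10.604  85.783  -5.302  69.642 -69.106]
```

View pics/p3.png

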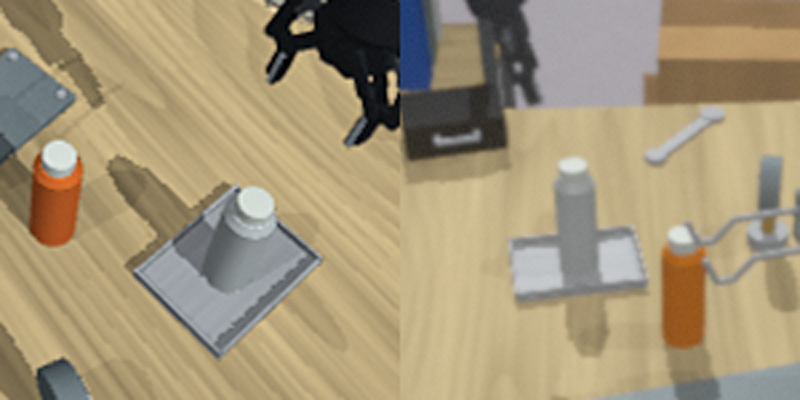

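View pics/p4.png

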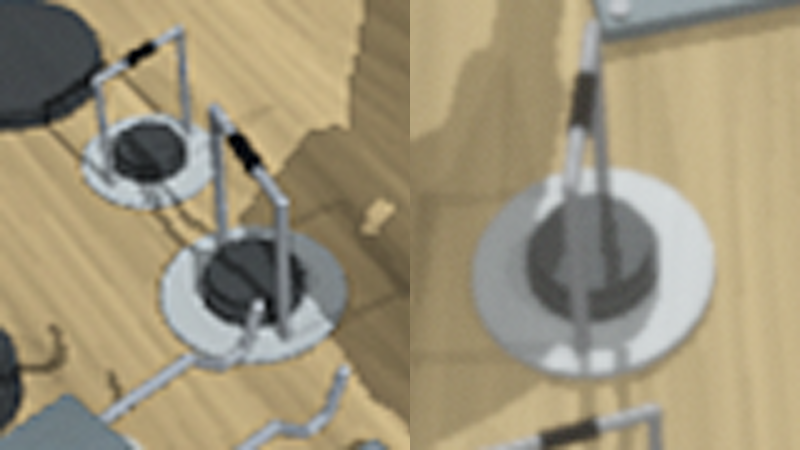

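The can stands upright inside the tray, with its base at left crop (228,280). The carrier's sleeve is at left crop (244,152) and right crop (582,98), and its bar ends are visible. I compute the bar pose.

```bash
python3 - <<'E'
from h import *
np.set_printoptions(precision=3,suppress=True)
b=env.get_image("side");a=env.get_image("scene")
n=tri([(a,(242.6,131.6)),(b,(216.9,272.2))]);f=tri([(a,(256.6,150.6)),(b,(222.7,235.6))]);g=tri([(a,(248.8,140.4)),(b,(219.7,251.8))])
print(n,f,g);d=f[0]-n[0];print(np.linalg.norm(d[:2]),"bar heading",np.degrees(np.arctan2(d[1],d[0])))
go([.41,-.29,.32],tool(np.degrees(np.arctan2(d[1],d[0]))-90))
E
```

```text
(array([ 0.461, -0.352,  0.147]), [array([-0.3,  0.1]), array([-0.5, -0.2])]) (array([ 0.474, -0.233,  0.148]), [array([-0.7,  0.3]), array([-1. , -0.3])]) (array([ 0.469, -0.292,  0.152]), [array([-0.1,  0.1]), array([-0.2, -0.1])])
0.11980476345285813 bar heading 83.5431711373745
shift [ 0.039 -0.582 -0.047] turn [0.23  0.188 1.76 ]
```

```bash
python3 -m pendant '[[1,0.039,-0.582,-0.047,0.23,0.188,1.76],[1,0.039,-0.582,-0.047,0.23,0.188,1.76],[1,0.039,-0.582,-0.047,0.23,0.188,1.76],[1,0.039,-0.582,-0.047,0.23,0.188,1.76],[1,0.039,-0.582,-0.047,0.23,0.188,1.76]]'
python3 - <<'E'
from h import *
go([.46,-.292,.30],tool(-6.5))
E
```

```text
time_s: 10.82
position: [0.4091, -0.0197, 0.3041]
tool_rot: [[-0.65, 0.749, 0.128], [0.75, 0.659, -0.05], [-0.122, 0.064, -0.991]]
ft_force: [1.7, 0.2, -0.1]
grip_width: 0.0852
gripper_force: 0.0
shift [-0.2368 -0.1417  0.0242] turn [0.111 0.089 0.83 ]
```

```bash
python3 -m pendant '[[1,-0.237,-0.142,0.024,0.111,0.089,0.83],[1,-0.237,-0.142,0.024,0.111,0.089,0.83],[1,-0.237,-0.142,0.024,0.111,0.089,0.83],[1,-0.237,-0.142,0.024,0.111,0.089,0.83],[1,-0.237,-0.142,0.024,0.111,0.089,0.83]]'
python3 - <<'E'
from h import *
np.set_printoptions(precision=3,suppress=True)
w=env.get_image("wrist")
for r in env.tip_of("wrist","carrier_grip"): print(np.round(r["centre"]),r["conf"],at_z(w,r["centre"],.15))
im=w["image"].copy()
h=np.radians(83.5);u=np.array([np.cos(h),np.sin(h),0]);c=np.array([.468,-.292,.150])
for k in(-.058,-.02,.02,.058):
    cv2.circle(im,tuple(int(v) for v in proj(w,c+k*u).round()),3,(0,0,255),1)
cv2.imwrite("pics/w2.png",im)
go([.468,-.292,.152],tool(-6.5))
E
```

```text
time_s: 11.45
position: [0.4619, -0.2933, 0.299]
tool_rot: [[0.114, 0.993, -0.002], [0.993, -0.114, 0.001], [0.001, -0.002, -1.0]]
ft_force: [-0.1, 0.1, 0.6]
grip_width: 0.0853
gripper_force: 0.0
[261. 181.] 0.8 [ 0.466 -0.293  0.15 ]
[260. 147.] 0.71 [ 0.468 -0.264  0.15 ]
[268. 328.] 0.6 [ 0.455 -0.448  0.15 ]
shift [0.002 0.006 0.147] turn [-0.002 -0.001  0.001]
```

View pics/w2.png

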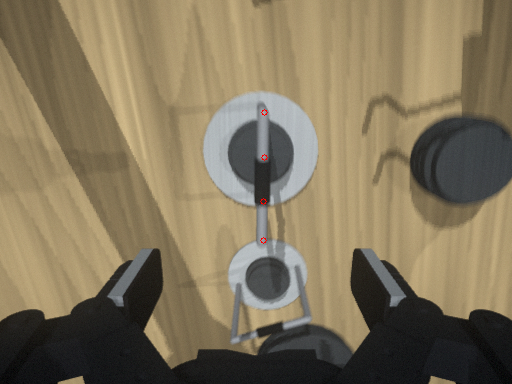

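The overlay points lie on the bar and sleeve (sleeve at about (262,181)), so I descend and grip.

```bash
python3 -m pendant '[[1,0.002,0.005,0.05,0,0,0],[1,0.002,0.005,0.1,0,0,0],[1,0.002,0.005,0.135,0,0,0],[1,0.002,0.005,0.149,0,0,0],[1,0.002,0.005,0.149,0,0,0]]' 80
python3 -m pendant '[[0,0,0,0,0,0,0],[0,0,0,0,0,0,0],[0,0,0,0,0,0,0],[0,0,0,0,0,0,0],[0,0,0,0,0,0,0]]' 80
python3 -m pendant '[[0,0,0,-0.005,0,0,0],[0,0,0,-0.02,0,0,0],[0,0,0,-0.04,0,0,0],[0,0,0,-0.05,0,0,0]]' 80
```

```text
time_s: 12.18
position: [0.4671, -0.2884, 0.1515]
tool_rot: [[0.106, 0.994, -0.0], [0.994, -0.106, -0.0], [-0.0, -0.0, -1.0]]
ft_force: [0.0, -0.4, 0.4]
grip_width: 0.0854
gripper_force: 0.0
time_s: 12.8
position: [0.4667, -0.2888, 0.1517]
tool_rot: [[0.107, 0.994, -0.0], [0.994, -0.107, -0.001], [-0.001, -0.0, -1.0]]
ft_force: [-3.7, -0.1, 5.2]
grip_width: 0.0112
gripper_force: 78.0
time_s: 13.3
position: [0.4673, -0.2889, 0.2028]
tool_rot: [[0.107, 0.994, 0.001], [0.994, -0.107, -0.002], [-0.002, 0.001, -1.0]]
ft_force: [0.1, -1.2, -5.6]
grip_width: 0.0112
gripper_force: 78.4
```

```bash
python3 -m pendant '[[0,0,0,-0.03,0,0,0],[0,0,0,-0.06,0,0,0],[0,0,0,-0.09,0,0,0],[0,0,0,-0.1,0,0,0]]' 80
python3 - <<'E'
from h import *
go([.498,-.043,.302],tool(11.4))
E
```

```text
time_s: 13.8
position: [0.4672, -0.2888, 0.3029]
tool_rot: [[0.107, 0.994, 0.002], [0.994, -0.107, -0.002], [-0.002, 0.002, -1.0]]
ft_force: [-0.9, -0.9, -5.1]
grip_width: 0.0113
gripper_force: 78.6
shift [0.2476 0.0042 0.0004] turn [ 0.002  0.002 -0.306]
```

```bash
python3 -m pendant '[[0,0.02,0.004,0,0,0,-0.03],[0,0.06,0.004,0,0,0,-0.08],[0,0.105,0.004,0,0,0,-0.14],[0,0.15,0.004,0,0,0,-0.2],[0,0.195,0.004,0,0,0,-0.25]]' 80
python3 -m pendant '[[0,0.03,0,0,0,0,-0.04],[0,0.045,0,0,0,0,-0.056],[0,0.052,0,0,0,0,-0.056],[0,0.052,0,0,0,0,-0.056]]' 80
python3 - <<'E'
from h import *
from scipy.optimize import least_squares
np.set_printoptions(precision=3,suppress=True)
print(env.observe()["position"])
a=env.get_image("scene");b=env.get_image("side")
for c in("scene","side"):
  for t in("stand_hook","stand","carrier_grip"):
    for r in env.tip_of(c,t): print(c,t,np.round(r["centre"],1),round(r["conf"],2))
A=a["image"][130:280,190:320].copy();B=b["image"][90:240,200:340].copy()
R=Ro.from_euler("z",11.4,degrees=True).as_matrix();o=np.array([.611,-.018,0])
S=5
def draw(im,crop,x0,y0):
    g=cv2.resize(crop,None,fx=S,fy=S,interpolation=2)
    for L in [[(-.022,s*.036,.270),(-.022,s*.036,.268),(-.009,s*.036,.242),(.009,s*.036,.242),(.032,s*.036,.262),(.105,s*.036,.262)] for s in(-1,1)]+[[(.105,-.055,.28),(.105,.055,.28)],[(-.15,-.06,.016),(-.15,.06,.016),(.17,.06,.016),(.17,-.06,.016),(-.15,-.06,.016)]]:
        q=np.array([(proj(im,o+R@np.array(v))-[x0,y0]+.5)*S for v in L]).astype(np.int32)
        cv2.polylines(g,[q],False,(0,255,0),1)
    return g
g=np.hstack([draw(a,A,190,130)[:600,:400+0] if 0 else cv2.resize(draw(a,A,190,130),(400,461)),cv2.resize(draw(b,B,200,90),(400,429))[:429]] if 0 else [cv2.resize(draw(a,A,190,130),(400,460)),cv2.resize(draw(b,B,200,90),(400,460))])
cv2.imwrite("pics/p5.png",g)
E
```

```text
time_s: 14.42
position: [0.4914, -0.0925, 0.2998]
tool_rot: [[-0.145, 0.989, -0.002], [0.989, 0.145, 0.001], [0.001, -0.002, -1.0]]
ft_force: [1.3, 0.5, -4.4]
grip_width: 0.0109
gripper_force: 78.5
time_s: 14.92
position: [0.4845, -0.0439, 0.3009]
tool_rot: [[-0.197, 0.98, -0.0], [0.98, 0.197, -0.001], [-0.0, -0.001, -1.0]]
ft_force: [-0.0, -1.2, -4.8]
grip_width: 0.0114
gripper_force: 78.5
[ 0.485 -0.044  0.301]
scene stand_hook [254.7 184.5] 0.92
scene carrier_grip [285.8 152.4] 0.86
scene carrier_grip [223.6 123.2] 0.77
scene carrier_grip [351.8 279.1] 0.59
side stand_hook [267.1 154.7] 0.7
side stand_hook [221.9 148.3] 0.57
side stand [266.  215.7] 0.66
side carrier_grip [214.3 328.5] 0.95
side carrier_grip [221.2 149. ] 0.72
side carrier_grip [318.6 296.8] 0.27
```

View pics/p5.png

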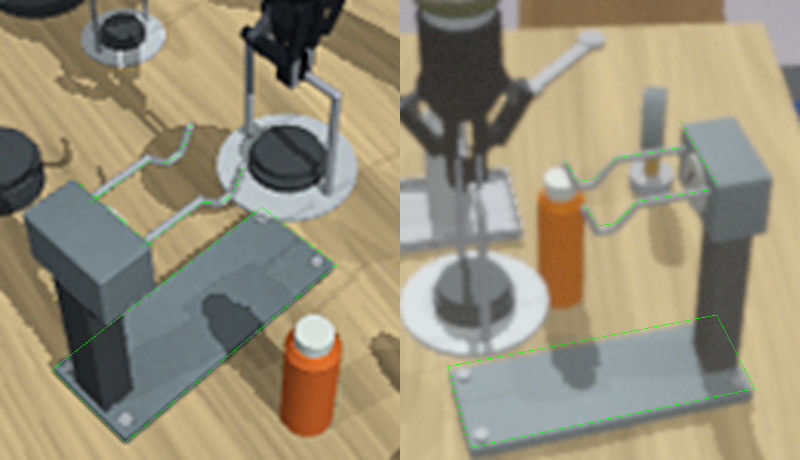

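The stand overlay fits both views to about 1 px (prong tips at (190,125) and (240,170) left; (565,160) and (585,205) right), so the hook estimate holds. I move the bar over the tips.

```bash
python3 - <<'E'
from h import *
a=env.get_image("scene");b=env.get_image("side")
print("grip",tri([(a,(285.8,152.4)),(b,(221.2,149))])[0])
go([.6104,-.015,.300],tool(11.4))
E
```

```text
grip [ 0.4804043  -0.04772798  0.29054299]
shift [0.0035 0.1291 0.0012] turn [-0.     0.    -0.001]
```

```bash
python3 -m pendant '[[0,0.0035,0.02,0,0,0,0],[0,0.0035,0.05,0,0,0,0],[0,0.0035,0.085,0,0,0,0],[0,0.0035,0.115,0,0,0,0],[0,0.0035,0.129,0,0,0,0]]' 80
python3 -m pendant '[[0,0,0,0.01,0,0,0],[0,0,0,0.02,0,0,0],[0,0,0,0.028,0,0,0],[0,0,0,0.036,0,0,0],[0,0,0,0.036,0,0,0]]' 80
python3 - <<'E'
from h import *
go([.6104,-.015,.249],tool(11.4))
a=env.get_image("scene");b=env.get_image("side")
A=a["image"][130:230,200:300];B=b["image"][90:190,220:320]
cv2.imwrite("pics/p6.png",cv2.resize(np.hstack([A,B]),(800,400),interpolation=2))
E
```

```text
time_s: 16.05
position: [0.6116, -0.0146, 0.3004]
tool_rot: [[-0.198, 0.98, -0.0], [0.98, 0.198, -0.0], [-0.0, -0.001, -1.0]]
ft_force: [-0.1, -0.7, -5.7]
grip_width: 0.0113
gripper_force: 78.5
time_s: 16.68
position: [0.6099, -0.0149, 0.2646]
tool_rot: [[-0.197, 0.98, -0.001], [0.98, 0.197, -0.0], [-0.0, -0.001, -1.0]]
ft_force: [0.0, 0.6, -4.7]
grip_width: 0.0115
gripper_force: 78.5
shift [-0.0002  0.0005  0.0156] turn [-0.001  0.    -0.001]
```

View pics/p6.png

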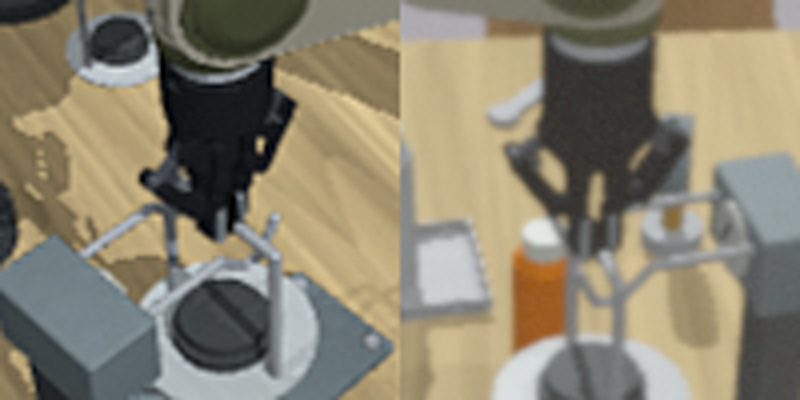

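The bar is past both tips and above the valleys (right crop: tip at (575,260), bar end at about (610,265)), so I lower it the rest of the way.

```bash
python3 -m pendant '[[0,0,0,0.005,0,0,0],[0,0,0,0.009,0,0,0],[0,0,0,0.012,0,0,0],[0,0,0,0.014,0,0,0],[0,0,0,0.014,0,0,0]]' 80
```

```text
time_s: 17.4
position: [0.6103, -0.0149, 0.2511]
tool_rot: [[-0.197, 0.98, -0.0], [0.98, 0.197, -0.0], [-0.0, -0.0, -1.0]]
ft_force: [-0.5, 0.4, -5.3]
grip_width: 0.0116
gripper_force: 78.6
```

```bash
python3 -m pendant '[[0,0,0,0.0015,0,0,0],[0,0,0,0.0025,0,0,0],[0,0,0,0.003,0,0,0],[0,0,0,0.003,0,0,0]]' 80
```

```text
time_s: 17.9
position: [0.6103, -0.0149, 0.2485]
tool_rot: [[-0.197, 0.98, 0.001], [0.98, 0.197, -0.001], [-0.001, 0.0, -1.0]]
ft_force: [-0.4, 0.4, -2.5]
grip_width: 0.0109
gripper_force: 78.7
```

Contact has begun: the load on the wrist is dropping at the predicted height.

```bash
python3 -m pendant '[[0,0,0,0.001,0,0,0],[0,0,0,0.001,0,0,0],[0,0,0,0.001,0,0,0]]' 30
```

```text
time_s: 18.27
position: [0.6104, -0.0149, 0.2482]
tool_rot: [[-0.197, 0.98, 0.002], [0.98, 0.197, -0.001], [-0.001, 0.001, -1.0]]
ft_force: [-3.3, 1.1, 6.1]
grip_width: 0.0115
gripper_force: 79.7
```

```bash
python3 -m pendant '[[0.2,0,0,0,0,0,0],[0.3,0,0,0,0,0,0],[0.45,0,0,0,0,0,0],[0.6,0,0,0,0,0,0],[0.6,0,0,0,0,0,0]]' 30
python3 - <<'E'
from h import *
b=env.get_image("side");a=env.get_image("scene")
A=a["image"][130:230,200:300];B=b["image"][90:190,220:320]
cv2.imwrite("pics/p7.png",cv2.resize(np.hstack([A,B]),(800,400),interpolation=2))
E
```

```text
time_s: 18.9
position: [0.6103, -0.0149, 0.2471]
tool_rot: [[-0.197, 0.98, -0.0], [0.98, 0.197, -0.0], [-0.0, -0.0, -1.0]]
ft_force: [0.4, -0.3, -0.7]
grip_width: 0.0514
gripper_force: 0.0
```

View pics/p7.png

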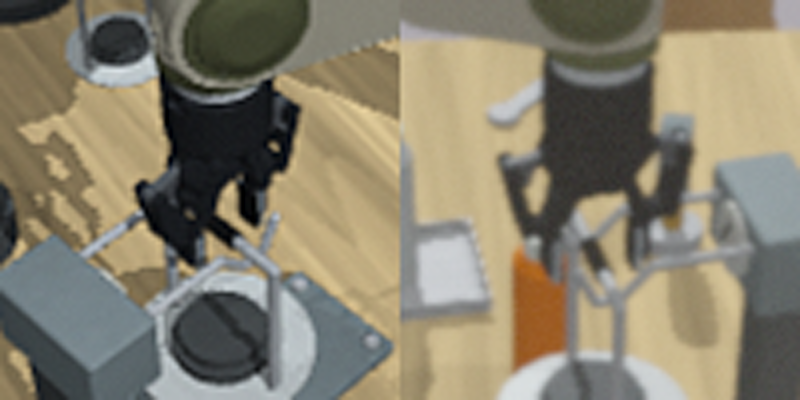

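The bar rests in the valleys on both prongs (left crop (275,262), right crop (612,300)) and the fingers are clear on either side. I retreat straight up.

```bash
python3 -m pendant '[[0.6,0,0,-0.02,0,0,0],[0.6,0,0,-0.05,0,0,0],[0.6,0,0,-0.1,0,0,0],[0.6,0,0,-0.14,0,0,0],[0.6,0,0,-0.15,0,0,0]]'
python3 -m pendant '[[0.6,0,-0.05,0,0,0,0],[0.6,0,-0.11,0,0,0,0],[0.6,0,-0.16,0,0,0,0],[0.6,0,-0.18,0,0,0,0],[0.6,0,-0.18,0,0,0,0]]'
python3 - <<'E'
from h import *
b=env.get_image("side");a=env.get_image("scene")
A=a["image"][130:330,180:400];B=b["image"][90:290,170:390]
cv2.imwrite("pics/p8.png",cv2.resize(np.hstack([A,B]),(800,364),interpolation=2))
E
```

```text
time_s: 19.62
position: [0.6105, -0.0148, 0.3998]
tool_rot: [[-0.197, 0.98, 0.005], [0.98, 0.197, -0.002], [-0.002, 0.004, -1.0]]
ft_force: [-0.2, -0.4, -0.9]
grip_width: 0.0514
gripper_force: 0.0
time_s: 20.25
position: [0.4329, -0.0503, 0.3969]
tool_rot: [[-0.196, 0.981, -0.0], [0.981, 0.196, -0.0], [-0.0, -0.0, -1.0]]
ft_force: [0.3, 0.6, 0.2]
grip_width: 0.0515
gripper_force: 0.0
```

View pics/p8.png

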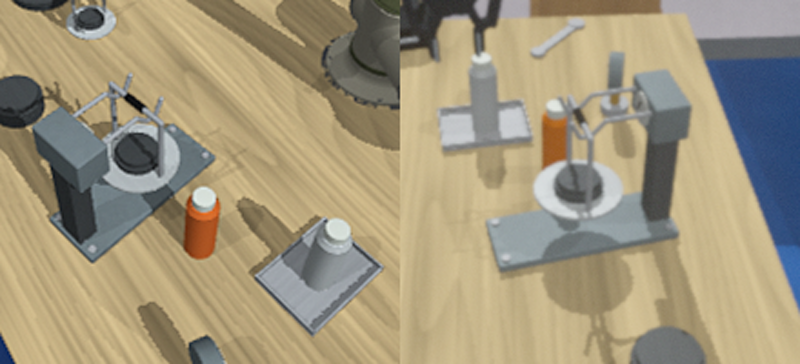

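The carrier hangs level on both prongs (sleeve at left crop (135,102), right crop (580,117)) and the can is upright in the tray. I let it settle and check the position and stillness by measurement.

```bash
for i in 1 2 3; do python3 -m pendant '[[0.6,0,0,0,0,0,0],[0.6,0,0,0,0,0,0],[0.6,0,0,0,0,0,0],[0.6,0,0,0,0,0,0],[0.6,0,0,0,0,0,0]]' >/dev/null; done
python3 - <<'E'
from h import *
np.set_printoptions(precision=3,suppress=True)
b0=env.get_image("side");b=env.get_image("side");a=env.get_image("scene")
print("motion",np.abs(b0["image"].astype(int)-b["image"])[100:230,200:340].max())
print("expect",proj(a,(.611,-.018,.247)),proj(b,(.611,-.018,.247)))
p=tri([(a,(254.3,186.1)),(b,(269,154.4))]);print(p)
for c in("scene","side"):
    for r in env.tip_of(c,"carrier_grip"): print(c,np.round(r["centre"],1),round(r["conf"],2))
E
```

```text
motion 14
expect [254.532 186.245] [268.063 153.989]
(array([ 0.612, -0.019,  0.247]), [array([-0.4,  0.2]), array([-0.4, -0.1])])
scene [255.2 186.6] 0.9
scene [226.9 121.2] 0.81
side [212.6 327.3] 0.91
side [267.8 153. ] 0.82
```

The sleeve's middle measures (0.612, -0.019, 0.247), within 2 mm of the rest point, and the carrier is still. I hand the job in.

```bash
python3 -c "
from rig import env
print(env.close_job())"
```

```text
the job is handed in; nothing more can be done
None
```

The spray can stands upright in the tray and the carrier hangs level and still on both prongs, about 2 mm from the rest point by camera; the job is handed in, but no verdict came back.

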